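Set the lab jack to the gauge and load it with the dried sample pots

ROBOT

A 6-joint arm with a two-finger parallel gripper is mounted at the origin on the work surface; the furniture and walls round the work are solid. World frame = base frame: x ahead of the robot, y to its left, z up, the work surface at z = 0. Lengths are in m, angles in rad, forces in N, time in s.
With the tool pointing down it reaches from about 0.375 to 0.9 m from the base axis. Payload 3.1 kg.
Tool frame: the origin (TCP) lies midway between the tips of the shut fingers; the grasp point (between the pads) lies 19 mm behind it; z points along the fingers, y is the line along which they close (so a half turn about z gives the same grasp; the last joint's range is limited). The gripper opens to 87 mm and grips with 3 to 60 N. Pads are 19 mm wide; open, the fingers measure 117 mm over their backs; the gripper's body (75 mm by 190 mm) begins 51 mm behind the grasp point.
Start: joints at [-1.329, 0.527, 1.433, -0, 1.181, -0.178], TCP at [0.255, -0.571, 0.223] pointing down, gripper open.
Joint ranges: [-3.08, 3.08], [-0.75, 2.2], [0.22, 2.44], [-1.43, 4.57], [0, 2.65], [-2.85, 2.85]. Speed limits (rad/s): [2.79, 2.79, 3.14, 3.14, 3.14, 3.14].

INTERFACE

Orientations are given as a unit quaternion [x, y, z, w].
In Python, from rig import status, imaging, order gives the robot as it stands.
- The arm moves only by the tool arm_command, never from a script. Its argument "deltas" is one flat list of numbers, 5 for each row, row after row: the opening, from -1 (shut) to 1 (fully open), so that 0 is half open, then the shift along the tool's x, y, z in m, then the turn about the tool's z in rad. In form: [gripper, tx, ty, tz, roll, gripper, tx, ty, tz, roll, ...]. A call has 1 to 12 rows; each row shifts and turns the commanded pose from where the row before left it, along the tool's axes as they then stand; what a row does not reach is not made up. A row lasts 1/8 s, in which the tool goes at most 62.5 mm and 10.7 degrees, less where a joint would pass 70% of its speed; a pose out of reach is approached as far as the arm can. A call with a gripper value outside its range is refused whole. The fingers move at their own pace and stop on an object; "newtons" is the grip in N (left out, the last holds). Time passes only in rows, so rows that do not move let the fingers close. It gives the time, the measured TCP pose, the force, the opening and the grip force at its end, in the units of the state.
- status.get_obs(): the state, without advancing time (a new reading comes with each control period).
- imaging.camera(name): name is "scene" or "top" or "wrist"; returns (picture, depth): 480x640x3 uint8, red, green, blue; 480x640 float32, m along the optical axis (not along the pixel's ray), 0 where there is no reading.
- imaging.camera_params(name): a dict with "intrinsics" (3x3 intrinsics, pixels), "camera_from_world" (4x4, takes a point from world to camera coordinates). Camera axes: x right, y up, looking along -z (the intrinsics and any distortion apply to the point x, -y, -z); pixel columns grow to the right and rows downward; lengths in m; the calibration is good to about 2 mm. A picture is of the moment at which its call begins: read the wrist's pose just before it. camera_params takes no time and is no camera call; for the wrist camera it gives the pose at the moment of the call.
- order.hand_in(): hands the job in; it is judged then, once.
The state is a dict: "time": time; "q": joint angles; "joint_velocities": joint speeds; "joint_torque": joint torques, N m; "position": TCP position; "tool_rot": TCP orientation; "ft_force": force on the tool from outside, world axes, zero at the start; "moment": the same for the moment, N m; "grip_width": finger opening in m; "grip_force": force on a finger pad.
Only numpy, scipy, OpenCV 4.12 (cv2) and the standard library are available. Lean on these libraries where they do the work, as an engineer would, in place of code of your own. Each camera call takes 0.05 s, during which the arm holds its last target. There are 200 camera calls.

TASK

Turn the black knob of the lab jack clockwise until the table has risen to just touch the orange foot of the gauge arm (lifting the foot by no more than about 3 mm), then swing the red lock lever right over, away from the robot, to lock the jack. After that lift every sample pot that hangs on the drying stand up and off its peg and stand it upright on the jack's table, and last of all set the small brown carton of sample cups there beside them. Leave the gauge arm where it is clamped and leave the flask, timer and tape roll alone.

Things in the scene. Friction and masses are not known exactly. Their poses are not given: they have to be found in the camera images.
- lab_jack: Fixed scissor lab jack, a gauge column behind it. Origin: on the bench under its table's centre; front faces its own -x, towards the robot (turned up to 0.15 rad). A 14 mm high front foot (x -0.19 to -0.10, y -0.115 to 0.115) bears the knob at x -0.145, y 0.075 and the lock lever at x -0.145, y -0.075. The column, 18 mm thick, 190 mm high, stands at x 0.125, y 0.
- table_top (a point): Centre of the upper face of the jack's plain aluminium table, 160 mm (x) by 220 mm (y), 10 mm thick; axes as the lab jack's. 75 mm above the bench at the start; rises 4 mm per rad of knob, 37 mm at most, and stays where it is left. Only the gauge foot and arm are above it, at its rear along y = 0 (x over 0.04); the rest is free. It holds up to about 30 N.
- gaugearm_end (a point): Middle of the front end of the blue gauge arm, at x 0.042, y 0 in the lab jack's frame, 45 mm above the foot's resting tip. The arm, 18 mm wide and 16 mm high (34 mm wide, 26 mm high at the column), runs from here back to the column, where it is clamped at a different height each time. Not to be shifted.
- jack_knob (a joint): Angle of the jack's knob in rad, 0 at the start; grows as it is turned clockwise seen from above (9.2 at most), which raises the table 4 mm per rad. Turning takes about 0.16 N m; it stays where it is left and can be turned back.
- jack_knob_grip (a point): Grip point of the black knob, on its vertical axis, 87 mm above the bench and 7 mm below the knob's top. The knob is an upright bar 42 mm long, 14 mm thick, 32 mm tall, on a 44 mm disc whose top is 64 mm above the bench; x of this frame lies along the bar and turns with it. The table's front edge is 65 mm from the axis; nothing nearer is higher.
- gauge_foot (a joint): How far the sprung gauge foot is pushed up from rest, in m: 0 while nothing touches it, 0.012 at most. It takes about 1.5 N to start and 0.2 N more per mm. Pushing it up beyond 0.008 spoils the gauge.
- foot_tip (a point): Centre of the flat underside of the orange gauge foot (a 20 mm disc, 8 mm high, on a steel stem that stands up to 74 mm above the tip, with an orange collar over the blue arm), at x 0.055, y 0 in the lab jack's frame. At the start it hangs 14 to 26 mm above the table top. It moves straight up when pushed.
- jack_lock (a joint): Angle of the lock lever in rad: 0 leaning towards the robot (unlocked, start), 1.0 leaning away from it (locked, end stop). It swings in the jack's x-z plane, stays where it is left and needs about 1 N at the tip.
- jack_lock_tip (a point): Centre of the lock lever's red ball (26 mm in diameter), 60 mm from the pivot, which lies at x -0.145, y -0.075 in the lab jack's frame, 36 mm above the bench, axis along the jack's y. The ball is 89 mm above the bench at both end stops, 96 mm half-way; it swings 58 mm along the jack's x. The lever rises from a 70 x 50 mm block, top 39 mm above the bench.
- drying_stand: Fixed white stand, front (-x) roughly to the robot. Origin: on the bench, middle of the 150 (x) by 230 mm base plate. Backboard 134 mm high at x 0.033 to 0.043. Flat pegs 20 mm wide, 6 mm thick at y -0.07, 0, 0.07 run to x -0.061, top face 130 mm up; the last 5 mm turns up 10 mm. To free a pot lift it 14 to 25 mm, draw it 55 mm or more to -x, then raise it.
- pot_blue_mid (a point): Blue sample pot's centre, 60 mm above its base, z up: steel can 49 mm in diameter, 44 mm high, blue lid; straps at y +-24 mm rise to a crossbar along y (10 mm thick, 80 to 88 mm up) with a blue round grip on it, 16 mm in diameter, 88 to 120 mm up. 0.12 kg. Hangs by the crossbar on the stand's peg at y -0.07, the peg passing between lid and crossbar, pot x along the peg within 0.12 rad. Absent (None) in some starts.
- pot_green_mid (a point): Green sample pot's centre, 60 mm above its base, z up: steel can 49 mm in diameter, 44 mm high, green lid; straps at y +-24 mm rise to a crossbar along y (10 mm thick, 80 to 88 mm up) with a green round grip on it, 16 mm in diameter, 88 to 120 mm up. 0.12 kg. Hangs by the crossbar on the stand's peg at y 0, the peg passing between lid and crossbar, pot x along the peg within 0.12 rad. Absent (None) in some starts.
- pot_red_mid (a point): Red sample pot's centre, 60 mm above its base, z up: steel can 49 mm in diameter, 44 mm high, red lid; straps at y +-24 mm rise to a crossbar along y (10 mm thick, 80 to 88 mm up) with a red round grip on it, 16 mm in diameter, 88 to 120 mm up. 0.12 kg. Hangs by the crossbar on the stand's peg at y 0.07, the peg passing between lid and crossbar, pot x along the peg within 0.12 rad. Absent (None) in some starts.
- cup_box_mid (a point): Centre, 27.5 mm above its base, of the small brown carton of sample cups, 65 mm (its x) by 90 mm (its y) by 55 mm (z, up), rigid, 0.06 to 0.11 kg. Grasp it across its 65 mm; the loaded pots are taller, so keep the gripper clear of them. Starts on the bench to the right of the jack, its x within 0.4 rad of the world's; it may get knocked aside during the work.
- flask: Bystander: stoppered volumetric flask, 46 mm in diameter, 144 mm tall, origin under its base. Leave alone.
- timer: Bystander: flat grey bench timer 58 x 64 x 17 mm, origin under its centre. Leave alone.
- tape: Bystander: green roll of tape 63 mm in diameter, 18 mm high, origin under its centre. Leave alone.
There are look-alikes about, which are no part of the job. What is shaped like the part that bears pot_red_mid but yellow is not meant.

How it is judged:
On the way, in this order (a step that is already met when the one before it is completed fails the run):
1. the table just touches the gauge foot (foot lifted less than 3.5 mm) (contact force between jack_table and gauge_foot above 0.1 N and value of joint gauge_foot below 0.0035 m), for 0.3 s.
2. with the table still touching, the lock lever is swung over (beyond 0.85 rad) (all of step 1 and value of joint jack_lock above 0.85 rad), for 0.2 s.
3. all pots present stand upright on the table (x of pot_blue_mid in the frame of table_top between -0.075 and 0.075 m and y of pot_blue_mid in the frame of table_top between -0.105 and 0.105 m and z of pot_blue_mid in the frame of table_top between 0.054 and 0.066 m and angle between each of pot_blue_mid, pot_green_mid, pot_red_mid's own z axis and vertical below 0.12 rad and x of pot_green_mid in the frame of table_top between -0.075 and 0.075 m and y of pot_green_mid in the frame of table_top between -0.105 and 0.105 m and z of pot_green_mid in the frame of table_top between 0.054 and 0.066 m and x of pot_red_mid in the frame of table_top between -0.075 and 0.075 m and y of pot_red_mid in the frame of table_top between -0.105 and 0.105 m and z of pot_red_mid in the frame of table_top between 0.054 and 0.066 m), for 0.2 s.
4. after the pots, the carton stands on the table too (all of step 3 and x of cup_box_mid in the frame of table_top between -0.075 and 0.075 m and y of cup_box_mid in the frame of table_top between -0.105 and 0.105 m and z of cup_box_mid in the frame of table_top between 0.0215 and 0.0335 m and angle between cup_box_mid's own z axis and vertical below 0.12 rad), for 0.2 s.
At the end, for the whole second after the job is handed in: The table touches the gauge foot and lifts it by less than 3.5 mm; the lock lever is beyond 0.85 rad; every pot present and the carton stand upright (within 0.12 rad) on the table, their axes at least 5 mm inside its edges, the pots at rest (all of step 2 and all of step 4 and linear speed of each of pot_blue, pot_green, pot_red below 0.02 m/s).
It fails at once if the gauge foot is pushed up by more than 8 mm (value of joint gauge_foot above 0.008 m).
It fails at once if the gauge arm is shifted on its column (distance of gaugearm_end from where it was at the start of the episode above 0.004 m).
It fails at once if the flask is moved by more than 2 cm or tipped (distance of flask from where it was at the start of the episode above 0.02 m or angle between flask's own z axis and vertical above 0.35 rad).
It fails at once if the timer is moved by more than 2 cm or tipped (distance of timer from where it was at the start of the episode above 0.02 m or angle between timer's own z axis and vertical above 0.35 rad).
It fails at once if the tape is moved by more than 2 cm or tipped (distance of tape from where it was at the start of the episode above 0.02 m or angle between tape's own z axis and vertical above 0.35 rad).
Of pot_blue, pot_green, pot_red only 2 to 3 are there at a start; the rules pass over those that are not, and their reading is None.
At some moment in a run one of cup_box may be knocked a few centimetres aside while the robot is not near it.
It also fails if it takes over 210 s, if anything falls off the work surface, if the arm or the gripper's body presses on something with over 40 N, if the wrist force passes 120 N, or if a joint passes its speed limit or range.

## Working session

There is one attempt and no reset: what is moved stays moved. The work goes in short steps, Python scripts to look and compute and a tool call to move; the robot and the scene stay as the last step left them, time stands still between calls to the robot, and variables do not carry over. Pictures are saved under pics/ and viewed, at most 14 in all, crops included, and the job is handed in when it is done.

Besides the shell and the picture viewer there is one more tool, called as name(argument=value, ...) on one line, values as JSON. arm_command: Moves the arm, as the interface text tells. Its arguments: {"type":"object","properties":{"deltas":{"type":"array"},"newtons":{"type":"number"}},"required":["deltas"]}

```bash
mkdir -p pics; ls; cat > h.py <<'E'
import numpy as np, cv2
from rig import status, imaging, order
def shot(cam, name=None):
    P=imaging.camera_params(cam); im,d=imaging.camera(cam)
    if name: cv2.imwrite('pics/'+name+'.png', im[:,:,::-1])
    return im,d,P
def world(P,u,v,d):
    K=np.array(P["intrinsics"]);T=np.linalg.inv(np.array(P["camera_from_world"]))
    u=np.asarray(u,float);v=np.asarray(v,float);d=np.asarray(d,float)
    x=(u-K[0,2])/K[0,0]*d; y=(v-K[1,2])/K[1,1]*d
    p=np.stack([x,-y,-d,np.ones_like(d)],-1)
    return (p@T.T)[...,:3]
def cloud(d,P):
    v,u=np.mgrid[:480,:640]
    return world(P,u,v,d)
def plane(P,u,v,z):
    c=np.linalg.inv(np.array(P["camera_from_world"]))[:3,3]
    p=world(P,u,v,1.0); r=p-c
    return c+r*(z-c[2])/r[2]
def pix(P,p):
    q=np.array(P["camera_from_world"])@np.append(p,1); K=np.array(P["intrinsics"])
    return K[0,2]-K[0,0]*q[0]/q[2], K[1,2]+K[1,1]*q[1]/q[2]
E
python3 - <<'E'
from h import *
print(status.get_obs())
for c in('scene','top'):
    im,d,P=shot(c,c+'0'); print(c,P, (d>0).mean())
    np.savez(c+'0.npz',im=im,d=d,K=P["intrinsics"],T=P["camera_from_world"])
E
```

```text
pics
{'time': 0.0, 'q': array([-1.32950210e+00,  5.28458884e-01,  1.43388499e+00, -1.52743892e-05,
        1.18138303e+00, -1.78488699e-01]), 'joint_velocities': array([ 1.99251219e-04, -1.75138512e-03,  8.11507356e-04,  1.48874679e-03,
        7.18294121e-04,  7.87342506e-05]), 'joint_torque': array([ 8.01573078e-04, -4.40039635e+01, -1.76590741e+01,  6.35130052e-02,
        5.83134172e-02, -1.43945490e-04]), 'position': array([ 0.25458076, -0.5700117 ,  0.22158161]), 'tool_rot': array([ 9.78052372e-01,  2.08356473e-01, -4.05639448e-05, -1.06637533e-03]), 'ft_force': array([-0.34196343, -0.15834831,  0.15496452]), 'moment': array([ 0.0573636 , -0.02495963, -0.04342075]), 'grip_force': 0.0, 'grip_width': 0.08696638692394068}
scene {'intrinsics': array([[433.10927594,   0.        , 321.99970014],
       [  0.        , 433.10927594, 244.17808654],
       [  0.        ,   0.        ,   1.        ]]), 'camera_from_world': array([[ 0.9969596 ,  0.07755315,  0.00755428, -0.55288911],
       [-0.05315199,  0.60596446,  0.79371402, -0.10083796],
       [ 0.0569774 , -0.79170233,  0.60824419, -1.00008843],
       [ 0.        ,  0.        ,  0.        ,  1.        ]])} 0.995927734375
top {'intrinsics': array([[478.55253482,   0.        , 316.20418492],
       [  0.        , 478.55253482, 248.88140722],
       [  0.        ,   0.        ,   1.        ]]), 'camera_from_world': array([[-6.26772903e-04, -9.99774681e-01,  2.12177992e-02,
         3.09777094e-02],
       [ 9.98131275e-01,  6.71008909e-04,  6.11024424e-02,
        -5.60802699e-01],
       [-6.11029122e-02,  2.12164463e-02,  9.97905956e-01,
        -1.30025307e+00],
       [ 0.00000000e+00,  0.00000000e+00,  0.00000000e+00,
         1.00000000e+00]])} 0.9960091145833333
```

View pics/top0.png

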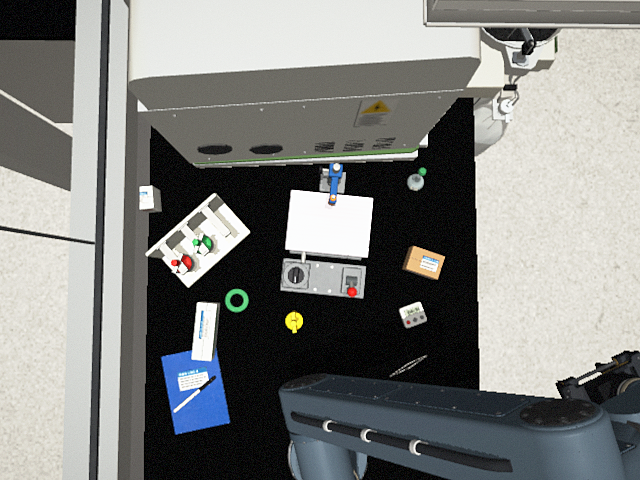

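View pics/scene0.png

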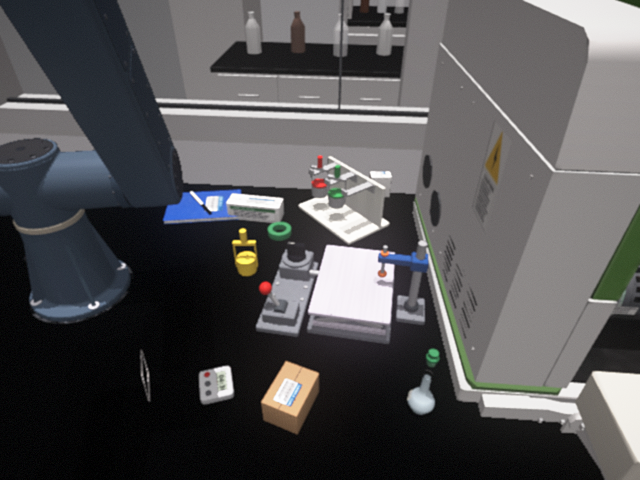

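The top view shows the jack table at (330,225), knob at (295,275), red ball at (352,292), and blue arm with the foot at (333,200). Red and green pots hang on the stand at (180,264) and (203,244); the blue pot is absent. The carton is at (424,263). Possible mix-ups: the yellow pot at (294,321), which is a look-alike; the white boxes at (205,330) and (150,198), which are not the carton; and the red lever ball against the red lid. Next I measure.

```bash
cat > m.py <<'E'
from h import *
def rect(pts):
    r=cv2.minAreaRect((pts[:,:2]*1000).astype(np.float32)); return np.round(r[0],1),np.round(r[1],1),round(r[2],1)
C={}
for c in('top','scene'):
    D=np.load(c+'0.npz'); P=dict(intrinsics=D['K'],camera_from_world=D['T']); X=cloud(D['d'],P); X[D['d']==0]=9
    hsv=cv2.cvtColor(D['im'],cv2.COLOR_RGB2HSV).astype(int); C[c]=(X,hsv,P)
    def reg(x0,x1,y0,y1,z0,z1,h=None,s=100):
        m=(X[...,0]>x0)&(X[...,0]<x1)&(X[...,1]>y0)&(X[...,1]<y1)&(X[...,2]>z0)&(X[...,2]<z1)
        if h: m&=((hsv[...,0]-h[0])%180<=(h[1]-h[0])%180)&(hsv[...,1]>s)&(hsv[...,2]>50)
        return X[m]
    def show(n,p):
        if len(p): print(c,n,len(p),'med',np.round(np.median(p,0),4),'zmax',round(p[:,2].max(),4),'rect',rect(p))
    show('table',reg(.5,.85,-.15,.2,.066,.084))
    show('foot plate',reg(.45,.65,-.15,.2,.009,.019))
    show('knob',reg(.45,.62,.03,.2,.085,.105))
    show('ball',reg(.4,.62,-.15,.05,.07,.115,(170,8)))
    show('arm',reg(.6,.85,-.15,.2,.1,.25,(100,125)))
    show('orange',reg(.6,.85,-.15,.2,.08,.25,(5,20),150))
    show('carton top',reg(.4,.85,-.4,-.1,.045,.065))
    show('redpot',reg(.4,.8,.2,.6,.05,.3,(170,8)))
    show('redgrip',reg(.4,.8,.2,.6,.16,.3,(170,8)))
    show('greenpot',reg(.45,.8,.2,.6,.05,.3,(50,85)))
    show('greengrip',reg(.45,.8,.2,.6,.16,.3,(50,85)))
    show('stand top',reg(.4,.85,.2,.6,.127,.139))
    show('stand base',reg(.4,.85,.2,.6,.005,.03))
    show('flask',reg(.6,.85,-.35,-.12,.02,.2))
    show('yellow',reg(.3,.6,-.1,.2,.02,.2,(22,35)))
E
python3 m.py; python3 - <<'E'
import cv2
a=cv2.imread('pics/top0.png')[180:300,140:260];b=cv2.imread('pics/scene0.png')[140:240,280:400]
import numpy as np
cv2.imwrite('pics/crop1.png',np.hstack([cv2.resize(a,(400,400)),cv2.resize(b,(400,400))]))
E
```

```text
top table 5411 med [0.6333 0.0009 0.0753] zmax 0.0839 rect (array([662.9,  14.1]), array([304.3, 349.5]), 4.2)
top foot plate 1341 med [0.4973 0.0067 0.0143] zmax 0.0189 rect (array([504.2,  11.9]), array([231.5, 107.2]), 89.9)
top knob 85 med [0.4911 0.0873 0.0944] zmax 0.0996 rect (array([489.9,  86.2]), array([13. , 38.7]), 89.9)
top ball 74 med [ 0.446  -0.059   0.0982] zmax 0.1069 rect (array([445.4, -59.2]), array([23.7, 21.9]), 43.8)
top arm 270 med [ 0.7311 -0.0105  0.1516] zmax 0.1902 rect (array([717.7, -13.5]), array([32.8, 99.5]), 88.4)
top orange 12 med [ 0.6765 -0.0055  0.1532] zmax 0.1584 rect (array([676.5,  -6.5]), array([12.6,  9.5]), 89.6)
top carton top 1181 med [ 0.5369 -0.2448  0.0557] zmax 0.065 rect (array([ 656.7, -208. ]), array([371.1, 174.7]), 7.5)
top redpot 153 med [0.5219 0.37   0.0952] zmax 0.1742 rect (array([519.2, 373.9]), array([42.1, 36.2]), 11.7)
top redgrip 37 med [0.5195 0.3774 0.1695] zmax 0.1742 rect (array([518.4, 377.1]), array([12.2, 14.4]), 2.0)
top greenpot 139 med [0.5727 0.3196 0.0939] zmax 0.1758 rect (array([671. , 273.9]), array([24
[... 1612 characters left out ...]
), 5.0)
scene greenpot 121 med [0.5666 0.3224 0.0935] zmax 0.1711 rect (array([571.6, 303.7]), array([30.8, 89. ]), 21.9)
scene greengrip 18 med [0.5671 0.3246 0.1681] zmax 0.1711 rect (array([567.1, 325.8]), array([16.1,  7.5]), 57.6)
scene stand top 1334 med [0.5945 0.3836 0.1316] zmax 0.139 rect (array([598. , 361.8]), array([300.9, 402.6]), 88.5)
scene stand base 2672 med [0.5829 0.3208 0.0118] zmax 0.03 rect (array([602.3, 361.3]), array([292.7, 404.3]), 89.9)
scene flask 5198 med [ 0.8228 -0.223   0.0824] zmax 0.1999 rect (array([ 788.2, -193.7]), array([149.9, 129.7]), 87.7)
scene yellow 547 med [0.3661 0.0878 0.0433] zmax 0.1227 rect (array([363.9,  91.9]), array([45.6, 47.6]), 46.5)
```

View pics/crop1.png

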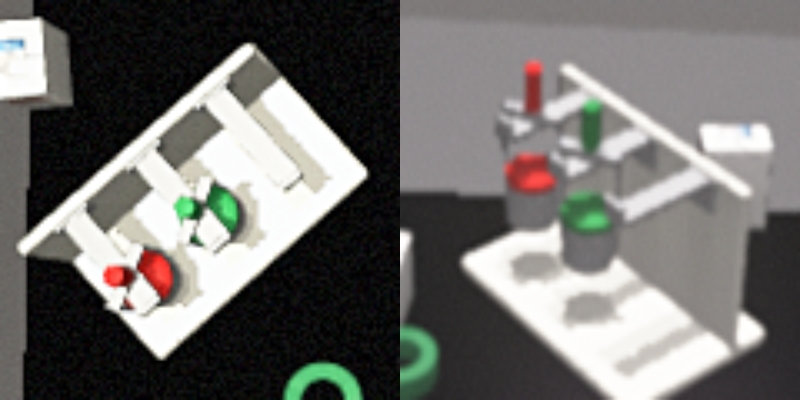

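The crop confirms red and green on the pegs, with the near peg empty, so there is no blue pot. A quick refinement of yaws follows.

```bash
cat > m2.py <<'E'
from h import *
def comp(c,x0,x1,y0,y1,z0,z1,n):
    D=np.load(c+'0.npz'); P=dict(intrinsics=D['K'],camera_from_world=D['T']); X=cloud(D['d'],P)
    m=(X[...,0]>x0)&(X[...,0]<x1)&(X[...,1]>y0)&(X[...,1]<y1)&(X[...,2]>z0)&(X[...,2]<z1)&(D['d']>0)
    m=cv2.morphologyEx(m.astype(np.uint8),cv2.MORPH_OPEN,np.ones((3,3)))
    k,l,s,_=cv2.connectedComponentsWithStats(m); i=1+s[1:,4].argmax(); p=X[l==i]
    r=cv2.minAreaRect((p[:,:2]*1000).astype(np.float32)); cc=(p[:,:2]-p[:,:2].mean(0)); 
    w,V=np.linalg.eigh(cc.T@cc)
    print(c,n,len(p),np.round(p.mean(0),4),'rect',np.round(r[0],1),np.round(r[1],1),round(r[2],1),'long axis deg',round(np.degrees(np.arctan2(V[1,1],V[0,1])),1))
for c in('top','scene'):
    comp(c,.53,.74,-.13,.15,.068,.082,'table')
    comp(c,.42,.6,-.13,.15,.009,.019,'foot')
    comp(c,.45,.53,.05,.13,.08,.11,'knob')
    comp(c,.45,.62,-.33,-.16,.047,.063,'carton')
    comp(c,.45,.75,.18,.48,.004,.022,'base')
    comp(c,.5,.75,.2,.5,.132,.136,'board')
print(status.get_obs()['time'])
D=np.load('scene0.npz'); cv2.imwrite('pics/crop2.png',cv2.resize(np.ascontiguousarray(D['im'][225:335,365:435,::-1]),None,fx=5,fy=5,interpolation=cv2.INTER_CUBIC))
E
python3 m2.py
```

```text
top table 4853 [ 0.6249 -0.0021  0.0755] rect [626.7  -2.7] [220.4 160.3] 84.4 long axis deg 84.5
top foot 864 [0.4808 0.0067 0.0142] rect [482.4   4. ] [94.9 90. ] 85.3 long axis deg 69.3
top knob 85 [0.4899 0.0862 0.0941] rect [489.9  86.2] [13.  38.7] 89.9 long axis deg 174.7
top carton 801 [ 0.5239 -0.2604  0.0555] rect [ 524.1 -260.9] [91.9 65.6] 71.3 long axis deg 69.7
top base 2215 [0.5776 0.3177 0.0122] rect [572.9 333.3] [111.  233.4] 42.1 long axis deg 138.1
top board 9 [0.6232 0.3665 0.1344] rect [623.2 366.6] [5.1 4.9] 0.3 long axis deg 178.0
scene table 5140 [ 0.6183 -0.0193  0.0747] rect [622.5  -0.9] [222.8 159.9] 84.3 long axis deg 93.7
scene foot 1374 [ 0.4819 -0.0142  0.0137] rect [475.7 -12.4] [179.   90.3] 84.4 long axis deg 85.7
scene knob 137 [0.4861 0.0844 0.0894] rect [485.6  87.8] [16.7 41.5] 86.9 long axis deg 176.8
scene carton 1913 [ 0.5203 -0.2632  0.0547] rect [ 520.1 -259.2] [91.7 65.7] 71.3 long axis deg 71.6
scene base 1863 [0.583  0.3164 0.0114] rect [582.1 347.1] [150.2 233.7] 42.7 long axis deg 143.9Traceback (most recent call last):
  File "m2.py", line 16, in <module>
    comp(c,.5,.75,.2,.5,.132,.136,'board')
    ~~~~^^^^^^^^^^^^^^^^^^^^^^^^^^^^^^^^^^
  File "m2.py", line 6, in comp
    k,l,s,_=cv2.connectedComponentsWithStats(m); i=1+s[1:,4].argmax(); p=X[l==i]
                                                     ~~~~~~~~~~~~~~^^
ValueError: attempt to get argmax of an empty sequence
```

Jack at (0.6245, -0.002), yaw -0.098 rad. Knob at (0.488, 0.087), bar yaw -0.09. Ball at (0.444, -0.060). All agree with the description.

```bash
cat > plan.py <<'E'
import sys; from h import *
# usage: plan.py x y z theta(or k) : gives total tool-axis shift from measured pose (yaw held), roll, rows needed
def pose():
    o=status.get_obs(); q=o['tool_rot']; return o,np.array(o['position']),2*np.arctan2(q[1],q[0])
def go(p,th,t,tt=None,lab=''):
    d=np.array(t,float)-p; tx=d[0]*np.cos(th)+d[1]*np.sin(th); ty=d[0]*np.sin(th)-d[1]*np.cos(th)
    r=0 if tt is None else -(tt-th)
    print(lab,'tx %.4f ty %.4f tz %.4f roll %.3f  dist %.3f'%(tx,ty,-d[2],r,np.linalg.norm(d)))
if __name__=='__main__':
    o,p,th=pose(); print('t %.2f'%o['time'],'pos',np.round(p,4),'th %.3f'%th,'q6 %.3f'%o['q'][5],'F',np.round(o['ft_force'],1),'w %.4f'%o['grip_width'],'gf %.1f'%o['grip_force'])
    a=[float(s) for s in sys.argv[1:]]
    if a: go(p,th,a[:3],a[3] if len(a)>3 else None)
E
sed -i "/board/d" m2.py; python3 m2.py >/dev/null; python3 plan.py .43 .06 .25 3.047
```

```text
t 0.10 pos [ 0.2546 -0.5701  0.2217] th 0.420 q6 -0.178 F [ 0.3 -0.5  0.5] w 0.0870 gf 0.0
 tx 0.4170 ty -0.5039 tz -0.0283 roll -2.627  dist 0.655
```

View pics/crop2.png

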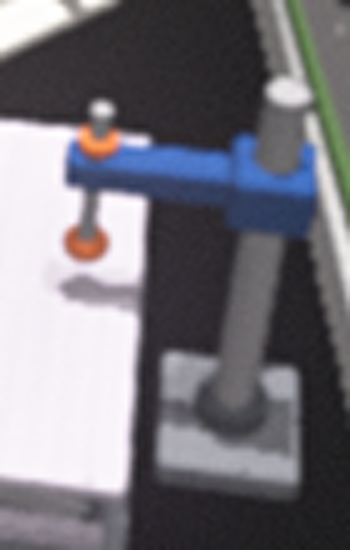

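arm_command(deltas=[0,0.04,-0.042,0,0,0,0.04,-0.042,0,0,0,0.04,-0.042,0,0,0,0.04,-0.042,0,0,0,0.04,-0.042,0,0,0,0.04,-0.042,0,0,0,0.04,-0.042,0,0,0,0.04,-0.042,0,0,0,0.04,-0.042,0,0,0,0.04,-0.042,0,0,0,0.04,-0.042,0,0,0,0.04,-0.042,0,0])

```text
time: 1.6
position: [0.4879, 0.0871, 0.2224]
tool_rot: [0.978, 0.208, -0.0, 0.0]
ft_force: [0.9, -1.1, -0.7]
grip_width: 0.0434
grip_force: 0.0
```

The crop shows the orange foot under the blue arm, the collar on top of it, and a gap to the table.

arm_command(deltas=[0,0,0,0,-0.18,0,0,0,0,-0.18,0,0,0,0,-0.18,0,0,0,0,-0.18,0,0,0,0,-0.18,0,0,0,0,-0.18,0,0,0,0,-0.18,0,0,0,0,-0.18,0,0,0,0,-0.18,0,0,0,0,-0.18,0,0,0,0,-0.18,0,0,0,0,-0.18])

```text
time: 3.1
position: [0.4873, 0.0852, 0.2222]
tool_rot: [0.274, 0.962, -0.0, -0.0]
ft_force: [-0.7, 0.6, 0.4]
grip_width: 0.0436
grip_force: 0.0
```

arm_command(deltas=[0,0,0,0,-0.16,0,0,0,0,-0.16,0,0,0,0,-0.15,0,0,0,0,0,0,0,0,0,0])

```text
time: 3.72
position: [0.4875, 0.0852, 0.2224]
tool_rot: [0.047, 0.999, 0.0, -0.0]
ft_force: [-0.0, 1.4, 0.1]
grip_width: 0.0435
grip_force: 0.0
```

```bash
cat > foot.py <<'E'
from h import *
import sys
# measure collar/foot from scene: rays onto vertical plane through foot axis (.679,-.0075)
def foot(im,P,ax=np.array([.679,-.0075])):
    hsv=cv2.cvtColor(im,cv2.COLOR_RGB2HSV)
    m=cv2.inRange(hsv,(3,120,60),(20,255,255))
    c=np.linalg.inv(np.array(P["camera_from_world"]))[:3,3]
    u0,v0=map(int,pix(P,[*ax,.13])); M=np.zeros_like(m); M[v0-40:v0+40,u0-25:u0+25]=m[v0-40:v0+40,u0-25:u0+25]
    k,l,s,ce=cv2.connectedComponentsWithStats(M)
    for i in range(1,k):
        if s[i,4]<8: continue
        v,u=np.nonzero(l==i); w=hsv[v,u,1].astype(float); uc,vc=np.average(u,weights=w),np.average(v,weights=w)
        r=world(P,uc,vc,1.0)-c; h=np.linalg.norm(r[:2]); t=np.dot(ax-c[:2],r[:2])/h**2
        print('blob px %.1f %.1f area %d rows %d-%d  point'%(uc,vc,s[i,4],v.min(),v.max()),np.round(c+t*r,4))
    print('cam elev',np.round(c,3))
if __name__=='__main__':
    for f in ('scene0','top0'):
        D=np.load(f+'.npz'); foot(D['im'],dict(intrinsics=D['K'],camera_from_world=D['T']))
E
python3 foot.py; python3 plan.py .488 .087 .12 3.047; python3 - <<'E'
from h import *
im,d,P=shot('wrist','w1'); print(np.linalg.inv(P['camera_from_world']))
np.savez('w1.npz',im=im,d=d,K=P["intrinsics"],T=P["camera_from_world"])
E
```

```text
blob px 384.1 253.2 area 26 rows 250-255  point [ 0.6778 -0.0074  0.1554]
blob px 381.9 273.7 area 25 rows 271-276  point [ 0.6784 -0.0074  0.1013]
cam elev [ 0.603 -0.688  0.693]
blob px 331.2 198.7 area 8 rows 197-200  point [ 0.6801 -0.0042  0.1375]
cam elev [0.48  0.059 1.331]
t 3.73 pos [0.4875 0.0852 0.2224] th 3.048 q6 -1.530 F [-0.   1.4  0.1] w 0.0435 gf 0.0
 tx -0.0003 ty 0.0018 tz 0.1024 roll 0.001  dist 0.102
[[ 9.37632029e-02 -9.61543663e-01 -2.58151596e-01  4.17045153e-01]
 [ 9.95594410e-01  9.06820755e-02  2.38439187e-02  9.28134316e-02]
 [ 4.82753640e-04 -2.59249968e-01  9.65810137e-01  3.83663266e-01]
 [ 0.00000000e+00  0.00000000e+00  0.00000000e+00  1.00000000e+00]]
```

View pics/w1.png

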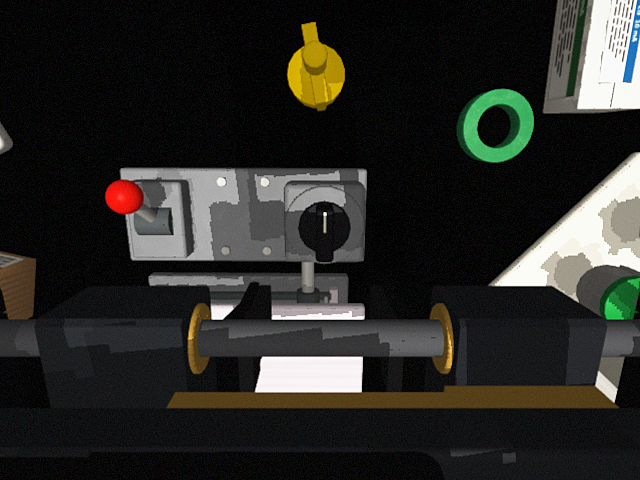

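The wrist view shows the knob bar at (325,225) along the image vertical, as expected, with the red ball at (124,197) and the yellow look-alike at (315,70). Foot tip is at about z 0.097, so the gap is about 22 mm. I go down and grip the knob.

arm_command(deltas=[0,0,0.002,0.04,0,0,0,0,0.04,0,0,0,0,0.04,0,0,0,0,0.0335,0,0,0,0,0,0,-1,0,0,0,0,-1,0,0,0,0,-1,0,0,0,0,-1,0,0,0,0], newtons=35)

```text
time: 4.9
position: [0.4884, 0.0882, 0.07]
tool_rot: [0.047, 0.999, 0.001, 0.001]
ft_force: [-0.1, 4.1, 2.9]
grip_width: 0.0137
grip_force: 35.0
```

```bash
python3 plan.py
```

```text
t 4.90 pos [0.4884 0.0882 0.07  ] th 3.047 q6 -1.528 F [-0.1  4.1  2.9] w 0.0137 gf 35.0
```

arm_command(deltas=[-1,0,0,0,0.15,-1,0,0,0,0.15,-1,0,0,0,0.15,-1,0,0,0,0.15,-1,0,0,0,0.15,-1,0,0,0,0.15,-1,0,0,0,0.15,-1,0,0,0,0.15,-1,0,0,0,0.15,-1,0,0,0,0.15])

```text
time: 6.15
position: [0.4877, 0.0875, 0.07]
tool_rot: [0.716, 0.698, 0.0, 0.0]
ft_force: [-0.8, 2.0, 5.2]
grip_width: 0.0136
grip_force: 35.0
```

```bash
python3 plan.py; python3 - <<'E'
from foot import *
im,d,P=shot('scene'); foot(im,P)
X=cloud(d,P); m=(X[...,0]>.57)&(X[...,0]<.66)&(X[...,1]<.0)&(X[...,1]>-.09)&(X[...,2]>.06)&(X[...,2]<.12); print('table z',np.median(X[m][:,2]))
E
```

```text
t 6.15 pos [0.4877 0.0875 0.07  ] th 1.546 q6 -0.024 F [-0.8  2.   5.2] w 0.0136 gf 35.0
blob px 384.1 253.7 area 21 rows 252-255  point [ 0.678  -0.0074  0.1543]
blob px 381.8 273.9 area 27 rows 271-276  point [ 0.6783 -0.0074  0.1009]
cam elev [ 0.603 -0.688  0.693]
table z 0.08076280618358322
```

arm_command(deltas=[-1,0,0,0,0.15,-1,0,0,0,0.15,-1,0,0,0,0.15,-1,0,0,0,0.15,-1,0,0,0,0.15,-1,0,0,0,0.15,-1,0,0,0,0.15,-1,0,0,0,0.15,-1,0,0,0,0.15,-1,0,0,0,0.15])

```text
time: 7.45
position: [0.487, 0.0882, 0.07]
tool_rot: [1.0, 0.022, -0.0, -0.001]
ft_force: [-2.2, 4.2, 6.6]
grip_width: 0.0137
grip_force: 35.0
```

arm_command(deltas=[-1,0,0,0,0.15,-1,0,0,0,0.15,-1,0,0,0,0.15,-1,0,0,0,0.15,-1,0,0,0,0.15,-1,0,0,0,0.15,-1,0,0,0,0.15,-1,0,0,0,0.15,-1,0,0,0,0,0.2,0,0,0,0,0.2,0,0,0,0,0,0,0,-0.05,0])

```text
time: 8.95
position: [0.4852, 0.0869, 0.1164]
tool_rot: [0.839, -0.544, -0.004, 0.003]
ft_force: [0.8, -0.3, 0.1]
grip_width: 0.0357
grip_force: 0.0
```

```bash
python3 plan.py .488 .087 .12; cat > tz.py <<'E'
from foot import *
def run():
    im,d,P=shot('scene'); foot(im,P)
    X=cloud(d,P); m=(X[...,0]>.57)&(X[...,0]<.66)&(X[...,1]<.0)&(X[...,1]>-.09)&(X[...,2]>.06)&(X[...,2]<.12); print('table z',np.median(X[m][:,2]))
if __name__=='__main__': run()
E
python3 tz.py
```

```text
t 8.95 pos [0.4852 0.0869 0.1164] th -1.151 q6 2.672 F [ 0.8 -0.3  0.1] w 0.0357 gf 0.0
 tx 0.0010 ty -0.0026 tz -0.0036 roll 0.000  dist 0.005
blob px 384.1 253.6 area 21 rows 252-255  point [ 0.678  -0.0074  0.1544]
blob px 381.9 274.0 area 30 rows 271-276  point [ 0.6786 -0.0075  0.1005]
cam elev [ 0.603 -0.688  0.693]
table z 0.09159566822890414
```

arm_command(deltas=[0.2,0.001,-0.0025,0,-0.18,0.2,0,0,0,-0.18,0.2,0,0,0,-0.18,0.2,0,0,0,-0.18,0.2,0,0,0,-0.18,0.2,0,0,0,-0.18,0.2,0,0,0,-0.18,0.2,0,0,0,-0.18,0.2,0,0,0,-0.18,0.2,0,0,0,-0.18,0.2,0,0,0,-0.18,0.2,0,0,0,-0.18])

```text
time: 10.5
position: [0.4907, 0.0869, 0.119]
tool_rot: [0.874, 0.486, 0.0, 0.0]
ft_force: [0.7, 0.5, -0.1]
grip_width: 0.0525
grip_force: 0.0
```

arm_command(deltas=[0.2,0,0,0,-0.18,0.2,0,0,0,-0.18,0.2,0,0,0,-0.18,0.2,0,0,0,-0.18,0.2,0,0,0,-0.18,0.2,0,0,0,-0.08,0.2,0,0,0,0])

```text
time: 11.38
position: [0.4907, 0.087, 0.119]
tool_rot: [0.545, 0.838, -0.0, 0.0]
ft_force: [-0.3, -0.8, 0.3]
grip_width: 0.0525
grip_force: 0.0
```

```bash
python3 plan.py .488 .087 .069 1.99; cat > tz.py <<'E'
from h import *
def run(n=6):
    R=[]
    for _ in range(n):
        im,d,P=shot('scene'); X=cloud(d,P)
        hsv=cv2.cvtColor(im,cv2.COLOR_RGB2HSV); m=cv2.inRange(hsv,(3,120,60),(20,255,255))>0
        n2=(abs(X[...,0]-.679)<.018)&(abs(X[...,1]+.0075)<.018)&m
        c=X[n2&(X[...,2]>.135)][:,2]; f=X[n2&(X[...,2]<.125)&(X[...,2]>.085)][:,2]
        v,u=np.mgrid[:480,:640]; cv=v[n2&(X[...,2]>.135)].mean(); fv=v[n2&(X[...,2]<.125)].mean()
        s=X[(abs(X[...,0]-.679)<.012)&(abs(X[...,1]+.0075)<.012)&(X[...,2]>.16)&(X[...,2]<.2)][:,2]
        t=X[(X[...,0]>.57)&(X[...,0]<.66)&(X[...,1]<.0)&(X[...,1]>-.09)&(X[...,2]>.06)&(X[...,2]<.12)][:,2]
        R.append([np.median(t),c.mean(),c.max(),f.mean(),f.max(),f.min(),s.max() if len(s) else 0,cv,fv])
    print('tab colmean colmax fmean fmax fmin stemmax cv fv\n',np.round(np.mean(R,0),4),'\nsd',np.round(np.std(R,0),4))
if __name__=='__main__': run()
E
python3 tz.py
```

```text
t 11.38 pos [0.4907 0.087  0.119 ] th 1.989 q6 -0.467 F [-0.3 -0.8  0.3] w 0.0525 gf 0.0
 tx 0.0011 ty -0.0024 tz 0.0500 roll -0.001  dist 0.050
tab colmean colmax fmean fmax fmin stemmax cv fv
 [9.160000e-02 1.564000e-01 1.601000e-01 1.039000e-01 1.069000e-01
 1.002000e-01 1.719000e-01 2.535629e+02 2.740111e+02] 
sd [0.     0.0001 0.0006 0.0002 0.0006 0.0005 0.0006 0.039  0.0157]
```

arm_command(deltas=[0.2,0.001,-0.0025,0.025,0,0.2,0,0,0.025,0,0.2,0,0,0,0,-1,0,0,0,0,-1,0,0,0,0,-1,0,0,0,0,-1,0,0,0,0.15,-1,0,0,0,0.15,-1,0,0,0,0.15,-1,0,0,0,0.15,-1,0,0,0,0.15,-1,0,0,0,0.15])

```text
time: 13.18
position: [0.4873, 0.0873, 0.0695]
tool_rot: [0.856, 0.517, -0.0, -0.0]
ft_force: [-0.8, 0.2, 1.0]
grip_width: 0.0139
grip_force: 34.0
```

arm_command(deltas=[-1,0,0,0,0.15,-1,0,0,0,0.15,-1,0,0,0,0,-1,0,0,0,0])

```text
time: 13.68
position: [0.4871, 0.0875, 0.0695]
tool_rot: [0.923, 0.386, -0.0, -0.0]
ft_force: [-2.2, 2.0, 5.8]
grip_width: 0.0143
grip_force: 35.0
```

```bash
python3 plan.py; python3 tz.py
```

```text
t 13.68 pos [0.4871 0.0875 0.0695] th 0.792 q6 0.730 F [-2.2  2.   5.8] w 0.0143 gf 35.0
tab colmean colmax fmean fmax fmin stemmax cv fv
 [9.630000e-02 1.564000e-01 1.598000e-01 1.039000e-01 1.062000e-01
 1.007000e-01 1.715000e-01 2.535584e+02 2.739441e+02] 
sd [0.     0.0001 0.0005 0.0001 0.0004 0.0004 0.0005 0.0494 0.0152]
```

arm_command(deltas=[-1,0,0,0,0.15,-1,0,0,0,0.15,-1,0,0,0,0,-1,0,0,0,0])

```text
time: 14.48
position: [0.487, 0.0878, 0.0695]
tool_rot: [0.97, 0.243, -0.001, -0.001]
ft_force: [-2.4, 3.3, 5.2]
grip_width: 0.0139
grip_force: 35.0
```

```bash
python3 tz.py
```

```text
tab colmean colmax fmean fmax fmin stemmax cv fv
 [9.740000e-02 1.571000e-01 1.605000e-01 1.047000e-01 1.075000e-01
 1.009000e-01 1.724000e-01 2.533043e+02 2.737344e+02] 
sd [0.     0.0003 0.0007 0.0002 0.0004 0.0005 0.0005 0.     0.0229]
```

arm_command(deltas=[-1,0,0,0,0.15,-1,0,0,0,0.05,-1,0,0,0,0,-1,0,0,0,0])

```text
time: 15.28
position: [0.4869, 0.0879, 0.0695]
tool_rot: [0.989, 0.145, -0.001, -0.001]
ft_force: [-2.4, 4.9, 6.2]
grip_width: 0.014
grip_force: 35.0
```

```bash
python3 tz.py
```

```text
tab colmean colmax fmean fmax fmin stemmax cv fv
 [9.820000e-02 1.579000e-01 1.619000e-01 1.058000e-01 1.080000e-01
 1.032000e-01 1.736000e-01 2.530458e+02 2.733676e+02] 
sd [0.     0.0001 0.0007 0.0002 0.0005 0.0008 0.0004 0.0008 0.0261]
```

Foot is lifted about 1.6 mm, and the table touches it. I release the knob, rise, and go round in front of the red ball.

arm_command(deltas=[0,0,0,0,0,0,0,0,0,0,0,0,0,-0.04,0,0,0,0,-0.05,0,0,0,0,0,0,0,0,0,0,0])

```text
time: 16.32
position: [0.4876, 0.0869, 0.1587]
tool_rot: [0.99, 0.144, -0.0, 0.0]
ft_force: [0.2, 0.7, -0.6]
grip_width: 0.0428
grip_force: 0.0
```

```bash
python3 plan.py .398 -.055 .16 -.098; python3 tz.py
```

```text
t 16.32 pos [0.4876 0.0869 0.1587] th 0.290 q6 1.232 F [ 0.2  0.7 -0.6] w 0.0428 gf 0.0
 tx -0.1265 ty 0.1104 tz -0.0013 roll 0.388  dist 0.168
tab colmean colmax fmean fmax fmin stemmax cv fv
 [9.820000e-02 1.581000e-01 1.624000e-01 1.056000e-01 1.077000e-01
 1.025000e-01 1.734000e-01 2.530841e+02 2.733636e+02] 
sd [0.     0.0001 0.0009 0.0002 0.0003 0.001  0.0002 0.0412 0.0273]
```

arm_command(deltas=[-1,-0.0316,0.0276,0,0,-1,-0.0316,0.0276,0,0,-1,-0.0316,0.0276,0,0,-1,-0.0316,0.0276,0,0,-1,0,0,0,0.13,-1,0,0,0,0.13,-1,0,0,0,0.13,-1,0,0,0.04,0,-1,0,0,0.04,0,-1,0,0,0,0], newtons=20)

```text
time: 17.88
position: [0.3963, -0.054, 0.0769]
tool_rot: [0.999, -0.05, -0.004, -0.001]
ft_force: [-0.3, 0.9, 1.2]
grip_width: 0.0004
grip_force: 0.0
```

```bash
python3 plan.py .408 -.056 .078 -.098
```

```text
t 17.88 pos [ 0.3963 -0.054   0.0769] th -0.100 q6 1.255 F [-0.3  0.9  1.2] w 0.0004 gf 0.0
 tx 0.0119 ty 0.0008 tz -0.0011 roll -0.002  dist 0.012
```

arm_command(deltas=[-1,0.01,0,0,0,-1,0.01,0,0,0,-1,0.01,0,0,0,-1,0.01,0,0,0,-1,0.01,0,0,0,-1,0.01,0,0,0,-1,0.008,0,0,0,-1,0.006,0,0,0,-1,0,0,0,0])

```text
time: 19.0
position: [0.4727, -0.0624, 0.0789]
tool_rot: [0.999, -0.05, 0.001, 0.0]
ft_force: [-0.4, 1.1, -0.2]
grip_width: 0.0003
grip_force: 0.0
```

```bash
cat > ball.py <<'E'
from h import *
im,d,P=shot('scene'); X=cloud(d,P); hsv=cv2.cvtColor(im,cv2.COLOR_RGB2HSV).astype(int)
m=(((hsv[...,0]-172)%180)<=14)&(hsv[...,1]>120)&(X[...,0]>.4)&(X[...,0]<.6)&(X[...,1]>-.12)&(X[...,1]<0)&(X[...,2]>.06)
p=X[m]; r=p.mean(0)[:2]-[.6245,-.002]; print('ball',np.round(p.mean(0),4),len(p),'xj(start -.1745 incl bias)',round(r@[.9952,-.098],4))
E
python3 plan.py; python3 ball.py
```

```text
t 19.00 pos [ 0.4727 -0.0624  0.0789] th -0.100 q6 1.305 F [-0.4  1.1 -0.2] w 0.0003 gf 0.0
ball [ 0.4962 -0.0686  0.0975] 119 xj(start -.1745 incl bias) -0.1212
```

arm_command(deltas=[-1,0.003,0,0,0,-1,0.002,0,0,0,-1,0.002,0,0,0,-1,0,0,0,0,-1,0,0,0,0])

```text
time: 19.68
position: [0.4786, -0.0627, 0.079]
tool_rot: [0.999, -0.05, -0.0, -0.0]
ft_force: [-2.0, 0.4, -1.4]
grip_width: 0.0004
grip_force: 0.8
```

```bash
python3 plan.py; python3 ball.py
```

```text
t 19.68 pos [ 0.4786 -0.0627  0.079 ] th -0.100 q6 1.309 F [-2.   0.4 -1.4] w 0.0004 gf 0.8
ball [ 0.502  -0.0695  0.0957] 105 xj(start -.1745 incl bias) -0.1153
```

Lever is at its stop (ball moved 58 mm). Back off, rise, and go over to the green pot.

arm_command(deltas=[-1,-0.03,0,0,0,-1,0,0,-0.055,0,0,0,0,-0.055,0,0,0,0,-0.055,0,0,0,0,0,0])

```text
time: 20.35
position: [0.453, -0.0613, 0.2488]
tool_rot: [0.999, -0.05, 0.007, 0.002]
ft_force: [-0.2, 0.3, 0.7]
grip_width: 0.0227
grip_force: 0.0
```

```bash
python3 plan.py .5675 .3263 .24 -.1; python3 ball.py; python3 tz.py
```

```text
t 20.35 pos [ 0.453  -0.0613  0.2488] th -0.100 q6 1.291 F [-0.2  0.3  0.7] w 0.0227 gf 0.0
 tx 0.0752 ty -0.3971 tz 0.0088 roll -0.000  dist 0.404
ball [ 0.5009 -0.0694  0.0953] 115 xj(start -.1745 incl bias) -0.1164
tab colmean colmax fmean fmax fmin stemmax cv fv
 [9.820000e-02 1.580000e-01 1.621000e-01 1.056000e-01 1.081000e-01
 1.024000e-01 1.738000e-01 2.530382e+02 2.733746e+02] 
sd [0.     0.0002 0.0004 0.0001 0.0003 0.0006 0.0005 0.0425 0.033 ]
```

arm_command(deltas=[0,0.0094,-0.0496,0.001,0,0,0.0094,-0.0496,0.001,0,0,0.0094,-0.0496,0.001,0,0,0.0094,-0.0496,0.001,0,0,0.0094,-0.0496,0.001,0,0,0.0094,-0.0496,0.001,0,0,0.0094,-0.0496,0.001,0,0,0.0094,-0.0496,0.001,0,0,0,0,0,0,0,0,0,0,0])

```text
time: 21.95
position: [0.5626, 0.3268, 0.2345]
tool_rot: [0.999, -0.05, -0.001, 0.001]
ft_force: [1.1, 0.8, -0.3]
grip_width: 0.0434
grip_force: 0.0
```

```bash
cat > grips.py <<'E'
from h import *
for cam in ('wrist','top','scene'):
    im,d,P=shot(cam); X=cloud(d,P); hsv=cv2.cvtColor(im,cv2.COLOR_RGB2HSV).astype(int)
    for n,a,b in(('green',50,85),('red',172,186)):
        m=(((hsv[...,0]-a)%180)<=(b-a))&(hsv[...,1]>100)&(hsv[...,2]>40)&(d>0)&(X[...,0]>.4)&(X[...,0]<.75)&(X[...,1]>.2)&(X[...,1]<.5)&(X[...,2]>.142)&(X[...,2]<.18)
        p=X[m]
        if len(p)>5:
            t=p[p[:,2]>.166]; r=cv2.minAreaRect((t[:,:2]*1000).astype(np.float32)) if len(t)>5 else None
            print(cam,n,len(p),'mean',np.round(p.mean(0),4),'top',None if r is None else (len(t),np.round(t.mean(0),4),np.round(r[0],1),np.round(r[1],1)))
E
python3 grips.py; python3 plan.py .5675 .3263 .141 -.1
```

```text
wrist green 709 mean [0.5705 0.3304 0.1648] top (508, array([0.5689, 0.3306, 0.1688]), array([568.5, 330.9]), array([14.4, 15.3]))
top red 7 mean [0.5188 0.3829 0.171 ] top (7, array([0.5188, 0.3829, 0.171 ]), array([518.3, 383.3]), array([3.6, 7.2]))
scene green 33 mean [0.567  0.3234 0.1597] top (11, array([0.567 , 0.3244, 0.1692]), array([567.4, 325.2]), array([9.4, 6.1]))
scene red 47 mean [0.5172 0.375  0.1582] top (13, array([0.5166, 0.3785, 0.1688]), array([517.6, 378.8]), array([13.1, 12.5]))
t 22.10 pos [0.5632 0.326  0.2357] th -0.102 q6 2.026 F [ 0.6 -0.6 -0.4] w 0.0436 gf 0.0
 tx 0.0043 ty -0.0007 tz 0.0947 roll -0.002  dist 0.095
```

arm_command(deltas=[0,0.005,-0.003,0.035,0,0,0,0,0.035,0,0,0,0,0.024,0,0,0,0,0,0,-1,0,0,0,0,-1,0,0,0,0,-1,0,0,0,0,-1,0,0,0,0], newtons=25)

```text
time: 23.1
position: [0.5692, 0.33, 0.143]
tool_rot: [0.999, -0.05, 0.001, -0.0]
ft_force: [-0.4, -0.7, 3.2]
grip_width: 0.0154
grip_force: 25.0
```

```bash
python3 plan.py
```

```text
t 23.10 pos [0.5692 0.33   0.143 ] th -0.100 q6 2.027 F [-0.4 -0.7  3.2] w 0.0154 gf 25.0
```

arm_command(deltas=[-1,0,0,-0.01,0,-1,0,0,-0.009,0,-1,0,0,0,0,-1,-0.011,0.0123,0,0,-1,-0.011,0.0123,0,0,-1,-0.011,0.0123,0,0,-1,-0.011,0.0123,0,0,-1,0,0,0,0,-1,0,0,-0.03,0,-1,0,0,-0.03,0,-1,0,0,-0.03,0,-1,0,0,0,0])

```text
time: 24.6
position: [0.5225, 0.2865, 0.2536]
tool_rot: [0.999, -0.05, 0.003, -0.001]
ft_force: [-0.4, 0.0, -2.0]
grip_width: 0.0151
grip_force: 25.0
```

```bash
python3 plan.py .661 .06 .245; python3 - <<'E'
from h import *
im,d,P=shot('scene','s1')
E
```

```text
t 24.60 pos [0.5225 0.2865 0.2536] th -0.100 q6 1.985 F [-0.4  0.  -2. ] w 0.0151 gf 25.0
 tx 0.1604 ty 0.2115 tz 0.0086 roll 0.000  dist 0.266
```

View pics/s1.png

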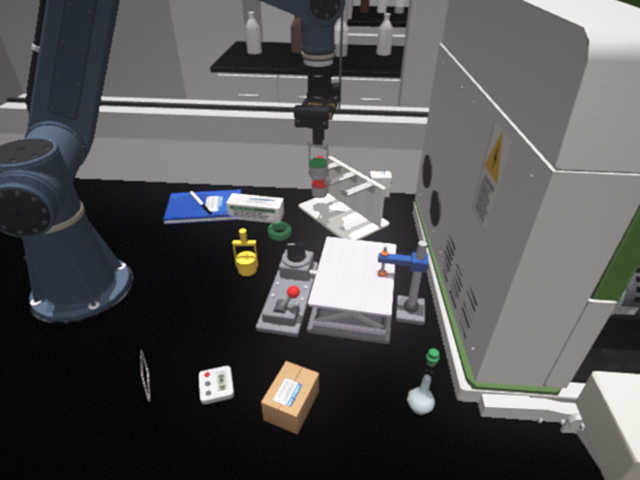

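The green pot hangs in the gripper at (318,165), clear of the stand; the red pot is still on its peg. Carry it to the table.

arm_command(deltas=[-1,0.0267,0.0353,0,0,-1,0.0267,0.0353,0,0,-1,0.0267,0.0353,0,0,-1,0.0267,0.0353,0,0,-1,0.0267,0.0353,0,0,-1,0.0267,0.0353,0,0,-1,0,0,0,0,-1,0,0,0,0])

```text
time: 25.65
position: [0.6572, 0.0589, 0.2489]
tool_rot: [0.999, -0.05, -0.002, -0.0]
ft_force: [-0.7, 0.4, -0.9]
grip_width: 0.0155
grip_force: 25.0
```

```bash
python3 plan.py .661 .06 .1915
```

```text
t 25.65 pos [0.6572 0.0589 0.2489] th -0.101 q6 1.591 F [-0.7  0.4 -0.9] w 0.0155 gf 25.0
 tx 0.0037 ty -0.0014 tz 0.0574 roll 0.000  dist 0.058
```

arm_command(deltas=[-1,0.004,-0.0015,0.025,0,-1,0,0,0.02,0,-1,0,0,0.005,0,-1,0,0,0.003,0,-1,0,0,0.002,0,-1,0,0,0.0015,0,-1,0,0,0,0])

```text
time: 26.52
position: [0.6626, 0.0597, 0.1949]
tool_rot: [0.999, -0.05, 0.0, 0.0]
ft_force: [-1.0, -0.8, -1.4]
grip_width: 0.0153
grip_force: 25.0
```

```bash
python3 plan.py .661 .06 .1915
```

```text
t 26.52 pos [0.6626 0.0597 0.1949] th -0.100 q6 1.593 F [-1.  -0.8 -1.4] w 0.0153 gf 25.0
 tx -0.0016 ty -0.0002 tz 0.0034 roll 0.000  dist 0.004
```

arm_command(deltas=[-1,0,0,0.0015,0,-1,0,0,0.0015,0,-1,0,0,0,0,-1,0,0,0,0])

```text
time: 27.02
position: [0.6624, 0.0597, 0.1915]
tool_rot: [0.999, -0.05, -0.0, 0.0]
ft_force: [0.6, -0.2, -1.2]
grip_width: 0.015
grip_force: 25.0
```

```bash
python3 plan.py .661 .06 .1915
```

```text
t 27.02 pos [0.6624 0.0597 0.1915] th -0.100 q6 1.593 F [ 0.6 -0.2 -1.2] w 0.0150 gf 25.0
 tx -0.0015 ty -0.0002 tz 0.0000 roll 0.000  dist 0.001
```

arm_command(deltas=[-1,0,0,0.001,0,-1,0,0,0,0,-1,0,0,0,0])

```text
time: 27.4
position: [0.6628, 0.0596, 0.1914]
tool_rot: [0.999, -0.05, 0.001, 0.0]
ft_force: [-1.0, -1.2, 6.6]
grip_width: 0.0152
grip_force: 25.0
```

arm_command(deltas=[-1,0,0,0.001,0,-1,0,0,0,0,-1,0,0,0,0])

```text
time: 27.78
position: [0.6631, 0.0596, 0.1914]
tool_rot: [0.999, -0.05, 0.001, 0.0]
ft_force: [-2.7, 0.4, 8.9]
grip_width: 0.0154
grip_force: 25.0
```

arm_command(deltas=[-0.3,0,0,0,0,-0.3,0,0,0,0,-0.1,0,0,0,0,-0.1,0,0,-0.03,0,0,0,0,-0.04,0,0,0,0,0,0])

```text
time: 28.52
position: [0.6648, 0.0596, 0.2632]
tool_rot: [0.999, -0.05, 0.004, 0.0]
ft_force: [0.5, -0.4, 0.5]
grip_width: 0.0425
grip_force: 0.0
```

```bash
python3 plan.py .5178 .3775 .25; python3 tz.py; python3 - <<'E'
from h import *
for cam in('scene','top'):
    im,d,P=shot(cam,cam+'2'); X=cloud(d,P); hsv=cv2.cvtColor(im,cv2.COLOR_RGB2HSV).astype(int)
    m=(hsv[...,0]>50)&(hsv[...,0]<85)&(hsv[...,1]>100)&(hsv[...,2]>40)&(abs(X[...,0]-.66)<.06)&(abs(X[...,1]-.06)<.06)&(X[...,2]>.185)
    p=X[m]; print(cam,len(p),p.mean(0) if len(p) else '',p[:,2].max() if len(p) else '')
E
```

```text
t 28.52 pos [0.6648 0.0596 0.2632] th -0.100 q6 1.593 F [ 0.5 -0.4  0.5] w 0.0425 gf 0.0
 tx -0.1781 ty -0.3016 tz 0.0132 roll 0.000  dist 0.350
tab colmean colmax fmean fmax fmin stemmax cv fv
 [9.820000e-02 1.577000e-01 1.598000e-01 1.056000e-01 1.081000e-01
 1.018000e-01 1.737000e-01 2.531414e+02 2.731237e+02] 
sd [0.     0.0002 0.0006 0.0002 0.0004 0.0005 0.0003 0.0468 0.035 ]
scene 31 [0.66088063 0.0551018  0.21180584] 0.22010341079505286
top 2 [0.63646277 0.04349539 0.34317823] 0.3445697849485527
```

View pics/scene2.png

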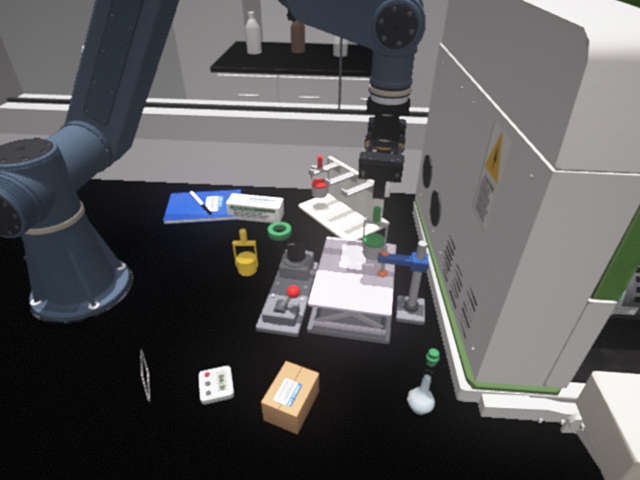

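Green stands upright on the table with its grip at (377,215). Next is red.

arm_command(deltas=[0,-0.0254,-0.0431,0,0,0,-0.0254,-0.0431,0,0,0,-0.0254,-0.0431,0,0,0,-0.0254,-0.0431,0,0,0,-0.0254,-0.0431,0,0,0,-0.0254,-0.0431,0,0,0,-0.0254,-0.0431,0.01,0,0,0,0,0,0,0,0,0,0,0])

```text
time: 30.05
position: [0.5157, 0.3775, 0.2491]
tool_rot: [0.999, -0.05, -0.0, 0.0]
ft_force: [0.4, 0.0, 0.4]
grip_width: 0.0435
grip_force: 0.0
```

```bash
python3 grips.py; python3 plan.py .5178 .3775 .143 -.1
```

```text
wrist red 640 mean [0.5205 0.3809 0.1647] top (457, array([0.5189, 0.3811, 0.1687]), array([518.5, 381.3]), array([14.7, 15.5]))
scene red 46 mean [0.5173 0.3749 0.158 ] top (13, array([0.5171, 0.3769, 0.1692]), array([517.2, 377.8]), array([ 8.1, 14.9]))
t 30.20 pos [0.5166 0.3766 0.2497] th -0.102 q6 2.128 F [-0.1 -0.2  0.2] w 0.0436 gf 0.0
 tx 0.0011 ty -0.0011 tz 0.1067 roll -0.002  dist 0.107
```

Target (0.5185, 0.380): tx about 0.002, ty about -0.0035.

arm_command(deltas=[0,0.002,-0.0035,0.04,0,0,0,0,0.04,0,0,0,0,0.0265,0,0,0,0,0,0,-1,0,0,0,0,-1,0,0,0,0,-1,0,0,0,0,-1,0,0,0,0])

```text
time: 31.2
position: [0.5184, 0.3809, 0.144]
tool_rot: [0.999, -0.05, 0.001, -0.0]
ft_force: [-0.5, -1.8, 2.8]
grip_width: 0.0152
grip_force: 25.0
```

arm_command(deltas=[-1,0,0,-0.01,0,-1,0,0,-0.009,0,-1,0,0,0,0,-1,-0.011,0.0123,0,0,-1,-0.011,0.0123,0,0,-1,-0.011,0.0123,0,0,-1,-0.011,0.0123,0,0,-1,0,0,0,0,-1,0,0,-0.03,0,-1,0,0,-0.03,0,-1,0,0,-0.03,0,-1,0,0,0,0])

```text
time: 32.7
position: [0.4717, 0.3377, 0.2546]
tool_rot: [0.999, -0.05, 0.003, -0.002]
ft_force: [0.2, 0.1, -0.3]
grip_width: 0.0151
grip_force: 25.0
```

```bash
python3 plan.py .586 .0675 .25; python3 - <<'E'
from h import *
im,d,P=shot('scene'); X=cloud(d,P); hsv=cv2.cvtColor(im,cv2.COLOR_RGB2HSV).astype(int)
m=(((hsv[...,0]-172)%180)<=14)&(hsv[...,1]>100)&(abs(X[...,0]-.47)<.07)&(abs(X[...,1]-.335)<.07)&(X[...,2]>.05)
p=X[m]; print(len(p),p.mean(0),p[:,2].min(),p[:,2].max())
E
```

```text
t 32.70 pos [0.4717 0.3377 0.2546] th -0.100 q6 2.100 F [ 0.2  0.1 -0.3] w 0.0151 gf 25.0
 tx 0.1407 ty 0.2575 tz 0.0046 roll 0.000  dist 0.293
129 [0.47032916 0.32933007 0.2024008 ] 0.19451984917586773 0.25551286324439615
```

arm_command(deltas=[-1,0.0235,0.0429,0,0,-1,0.0235,0.0429,0,0,-1,0.0235,0.0429,0,0,-1,0.0235,0.0429,0,0,-1,0.0235,0.0429,0,0,-1,0.0235,0.0429,0,0,-1,0,0,0,0,-1,0,0,0,0])

```text
time: 33.75
position: [0.5828, 0.0664, 0.2502]
tool_rot: [0.999, -0.05, -0.002, -0.0]
ft_force: [-0.3, -0.4, -1.4]
grip_width: 0.0151
grip_force: 25.0
```

```bash
python3 plan.py .585 .067 .196
```

```text
t 33.75 pos [0.5828 0.0664 0.2502] th -0.101 q6 1.594 F [-0.3 -0.4 -1.4] w 0.0151 gf 25.0
 tx 0.0021 ty -0.0008 tz 0.0542 roll 0.000  dist 0.054
```

arm_command(deltas=[-1,0.002,-0.001,0.025,0,-1,0,0,0.02,0,-1,0,0,0.007,0,-1,0,0,0.003,0,-1,0,0,0,0,-1,0,0,0,0])

```text
time: 34.5
position: [0.5865, 0.0671, 0.1979]
tool_rot: [0.999, -0.05, 0.001, 0.0]
ft_force: [0.1, -0.2, -1.3]
grip_width: 0.0151
grip_force: 25.0
```

arm_command(deltas=[-1,0,0,0.0015,0,-1,0,0,0,0,-1,0,0,0,0])

```text
time: 34.88
position: [0.586, 0.0669, 0.1956]
tool_rot: [0.999, -0.05, 0.0, 0.0]
ft_force: [-0.4, -0.1, -0.7]
grip_width: 0.0156
grip_force: 25.0
```

arm_command(deltas=[-1,0,0,0.001,0,-1,0,0,0,0,-1,0,0,0,0])

```text
time: 35.25
position: [0.586, 0.067, 0.1945]
tool_rot: [0.999, -0.05, -0.0, -0.0]
ft_force: [0.6, 0.8, -0.5]
grip_width: 0.015
grip_force: 25.0
```

Contact is expected at about z 0.1924 (grasped at 0.144).

arm_command(deltas=[-1,0,0,0.0015,0,-1,0,0,0,0,-1,0,0,0,0])

```text
time: 35.62
position: [0.586, 0.067, 0.193]
tool_rot: [0.999, -0.05, -0.0, -0.0]
ft_force: [-0.8, -0.1, -1.1]
grip_width: 0.0151
grip_force: 25.0
```

arm_command(deltas=[-1,0,0,0.001,0,-1,0,0,0,0,-1,0,0,0,0])

```text
time: 36.0
position: [0.5863, 0.0669, 0.1926]
tool_rot: [0.999, -0.05, 0.0, 0.0]
ft_force: [0.4, -0.7, 2.8]
grip_width: 0.0151
grip_force: 25.0
```

arm_command(deltas=[-0.3,0,0,0,0,-0.3,0,0,0,0,-0.1,0,0,0,0,-0.1,0,0,-0.03,0,0.5,0,0,-0.04,0,0.9,0,0,0,0])

```text
time: 36.75
position: [0.5883, 0.0669, 0.2654]
tool_rot: [0.999, -0.05, 0.004, 0.0]
ft_force: [0.5, 0.8, 0.5]
grip_width: 0.0517
grip_force: 0.0
```

```bash
cat > see.py <<'E'
from h import *
import sys
def rect(X,m,n):
    m=cv2.morphologyEx(m.astype(np.uint8),cv2.MORPH_OPEN,np.ones((3,3)))
    k,l,s,_=cv2.connectedComponentsWithStats(m)
    if k<2: return print(n,'none')
    p=X[l==1+s[1:,4].argmax()]; r=cv2.minAreaRect((p[:,:2]*1000).astype(np.float32)); print(n,len(p),np.round(p.mean(0),4),'rect',np.round(r[0],1),np.round(r[1],1),round(r[2],1))
for cam in('scene','top'):
    im,d,P=shot(cam,cam+sys.argv[1]); X=cloud(d,P); hsv=cv2.cvtColor(im,cv2.COLOR_RGB2HSV).astype(int)
    rect(X,(X[...,0]>.38)&(X[...,0]<.7)&(X[...,1]<-.14)&(X[...,1]>-.42)&(abs(X[...,2]-.055)<.006),cam+' carton')
    for n,a,b in(('green',50,85),('red',172,186)):
        m=(((hsv[...,0]-a)%180)<=(b-a))&(hsv[...,1]>100)&(hsv[...,2]>40)&(abs(X[...,0]-.62)<.1)&(abs(X[...,1]-.06)<.06)&(X[...,2]<.23)
        for z0,z1,q in((.19,.23,'grip'),(.13,.15,'lid')):
            p=X[m&(X[...,2]>z0)&(X[...,2]<z1)]; print(cam,n,q,len(p),np.round(p.mean(0),4) if len(p) else '')
E
python3 see.py 3; python3 plan.py .50 -.22 .26; python3 ball.py; python3 tz.py
```

```text
scene carton 1884 [ 0.5202 -0.2627  0.0549] rect [ 520.2 -259.1] [91.4 66. ] 70.8
scene green grip 58 [0.6598 0.0552 0.2101]
scene green lid 204 [0.6603 0.0549 0.1409]
scene red grip 86 [0.5844 0.0611 0.2064]
scene red lid 229 [0.5834 0.0603 0.1406]
top carton 789 [ 0.5241 -0.2602  0.0556] rect [ 524.2 -260.7] [91.3 65.6] 71.6
top green grip 0 
top green lid 0 
top red grip 0 
top red lid 14 [0.5676 0.0628 0.1403]
t 36.85 pos [0.5857 0.0671 0.262 ] th -0.100 q6 1.595 F [-0.6 -0.4 -0.2] w 0.0595 gf 0.0
 tx -0.0566 ty 0.2942 tz 0.0020 roll 0.000  dist 0.300
ball [ 0.5008 -0.0693  0.0956] 116 xj(start -.1745 incl bias) -0.1166
tab colmean colmax fmean fmax fmin stemmax cv fv
 [9.830000e-02 1.578000e-01 1.609000e-01 1.057000e-01 1.089000e-01
 1.020000e-01 1.734000e-01 2.529252e+02 2.733793e+02] 
sd [0.     0.0002 0.001  0.0002 0.0007 0.0005 0.0004 0.0363 0.    ]
```

View pics/scene3.png

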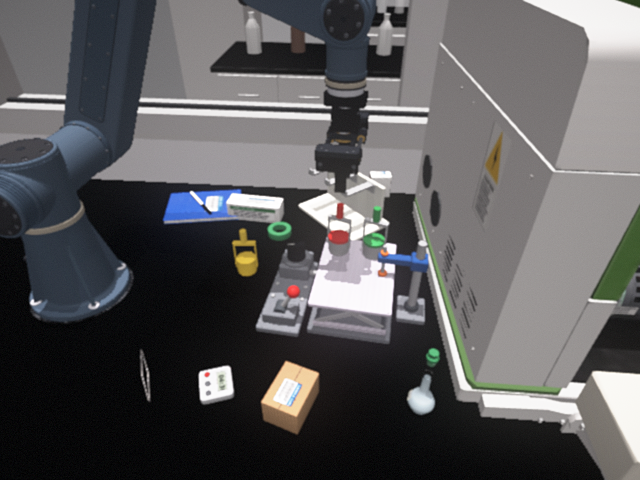

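Both pots stand upright: red grip at (340,210), green at (377,213). The carton is unmoved at (0.522, -0.2605), with its x axis at -18.8°. Going there.

arm_command(deltas=[0.9,-0.0044,0.0475,0,0,0.9,-0.0044,0.0475,0,0,0.9,-0.0044,0.0475,0,0,0.9,-0.0044,0.0475,0,0,0.9,-0.0044,0.0475,0,0,0.9,-0.0044,0.0475,0,0,0.9,-0.0044,0.0475,0,0,0.9,0,0,0,0])

```text
time: 38.2
position: [0.5215, -0.2643, 0.2617]
tool_rot: [0.999, -0.052, 0.0, 0.0]
ft_force: [0.1, 0.1, 0.6]
grip_width: 0.0825
grip_force: 0.0
```

arm_command(deltas=[0.9,0,0,0,-0.168,0.9,0,0,0,-0.168,0.9,0,0,0,-0.168,0.9,0,0,0,-0.168,0.9,0,0,0,-0.168,0.9,0,0,0,-0.168,0.9,0,0,0,-0.168,0.9,0,0,0,-0.168,0.95,0,0,0.05,0,0.95,0,0,0.05,0,0.95,0,0,0,0,0.95,0,0,0,0])

```text
time: 39.7
position: [0.5232, -0.2607, 0.1634]
tool_rot: [0.813, 0.583, 0.0, 0.001]
ft_force: [0.1, 0.2, 0.7]
grip_width: 0.0848
grip_force: 0.0
```

```bash
python3 see.py 4 | grep carton; python3 plan.py .522 -.2605 .021 1.243; python3 - <<'E'
from h import *
from see import rect
E
true
```

```text
scene carton 1873 [ 0.5203 -0.2625  0.0548] rect [ 520.1 -259.1] [91.6 66.1] 70.8
top carton 530 [ 0.5294 -0.2454  0.0555] rect [ 529.  -246.1] [60.4 65.8] 71.3
t 39.80 pos [ 0.5236 -0.2615  0.1644] th 1.244 q6 -0.327 F [-0.8 -0.4 -0.6] w 0.0848 gf 0.0
 tx 0.0004 ty -0.0019 tz 0.1434 roll 0.001  dist 0.143Traceback (most recent call last):
  File "<stdin>", line 2, in <module>
  File "see.py", line 9, in <module>
    im,d,P=shot(cam,cam+sys.argv[1]); X=cloud(d,P); hsv=cv2.cvtColor(im,cv2.COLOR_RGB2HSV).astype(int)
                        ~~~~~~~~^^^
IndexError: list index out of range
```

arm_command(deltas=[1,0,-0.002,0.045,0,1,0,0,0.045,0,1,0,0,0.03,0,1,0,0,0.023,0,1,0,0,0,0,-0.2,0,0,0,0,-0.2,0,0,0,0,-0.2,0,0,0,0,-0.2,0,0,0,0], newtons=15)

```text
time: 40.92
position: [0.5209, -0.2606, 0.0202]
tool_rot: [0.813, 0.583, 0.0, 0.001]
ft_force: [-0.0, -0.6, 5.6]
grip_width: 0.0652
grip_force: 15.0
```

```bash
python3 plan.py
```

```text
t 40.92 pos [ 0.5209 -0.2606  0.0202] th 1.244 q6 -0.329 F [-0.  -0.6  5.6] w 0.0652 gf 15.0
```

arm_command(deltas=[-0.2,0,0,-0.045,0,-0.2,0,0,-0.045,0,-0.2,0,0,-0.045,0,-0.2,0,0,-0.045,0,-0.2,0.0422,0.0037,0,0,-0.2,0.0422,0.0037,0,0,-0.2,0.0422,0.0037,0,0,-0.2,0.0422,0.0037,0,0,-0.2,0.0422,0.0037,0,0,-0.2,0,0,0,-0.115,-0.2,0,0,0,-0.115,-0.2,0,0,0,0])

```text
time: 42.42
position: [0.605, -0.0658, 0.1987]
tool_rot: [0.741, 0.672, -0.0, -0.0]
ft_force: [0.3, 0.7, -1.2]
grip_width: 0.0649
grip_force: 15.0
```

```bash
python3 plan.py .606 -.0665 .1187 1.473
```

```text
t 42.42 pos [ 0.605  -0.0658  0.1987] th 1.473 q6 -0.194 F [ 0.3  0.7 -1.2] w 0.0649 gf 15.0
 tx -0.0006 ty 0.0010 tz 0.0800 roll -0.000  dist 0.080
```

arm_command(deltas=[-0.2,0,0.001,0.03,0,-0.2,0,0,0.03,0,-0.2,0,0,0.01,0,-0.2,0,0,0.006,0,-0.2,0,0,0.002,0,-0.2,0,0,0,0,-0.2,0,0,0,0])

```text
time: 43.3
position: [0.6069, -0.0665, 0.1218]
tool_rot: [0.741, 0.672, 0.0, 0.001]
ft_force: [0.9, -0.1, -0.5]
grip_width: 0.065
grip_force: 15.0
```

arm_command(deltas=[-0.2,0,0,0.0015,0,-0.2,0,0,0,0,-0.2,0,0,0,0])

```text
time: 43.68
position: [0.6065, -0.0663, 0.1196]
tool_rot: [0.741, 0.672, 0.0, -0.0]
ft_force: [-0.6, -0.4, -0.8]
grip_width: 0.0648
grip_force: 15.0
```

arm_command(deltas=[-0.2,0,0,0.001,0,-0.2,0,0,0,0,-0.2,0,0,0,0])

```text
time: 44.05
position: [0.6066, -0.0664, 0.1187]
tool_rot: [0.741, 0.672, 0.0, 0.0]
ft_force: [-0.9, 0.4, 1.0]
grip_width: 0.0647
grip_force: 15.0
```

arm_command(deltas=[-0.2,0,0,0.0007,0,-0.2,0,0,0,0,0.8,0,0,0,0,0.8,0,0,0,0,0.8,0,0,0,0,0.8,0,0,-0.03,0,0.8,0,0,-0.05,0,0.8,0,0,-0.05,0,0.8,0,0,-0.04,0,0.8,0,0,0,0])

```text
time: 45.3
position: [0.6087, -0.0669, 0.2919]
tool_rot: [0.741, 0.672, 0.002, 0.004]
ft_force: [0.5, -0.1, -0.2]
grip_width: 0.078
grip_force: 0.0
```

```bash
python3 plan.py; sed -i 's/(abs(X\[...,2\]-.055)<.006)/True/' see.py; python3 see.py 5; python3 ball.py; python3 tz.py; python3 - <<'E'
from h import *
im,d,P=shot('scene'); X=cloud(d,P)
p=X[(abs(X[...,0]-.6)<.07)&(X[...,1]<-.0)&(X[...,1]>-.14)&(abs(X[...,2]-.1535)<.005)]
r=cv2.minAreaRect((p[:,:2]*1000).astype(np.float32)); print(len(p),np.median(p,0),r)
E
```

```text
t 45.30 pos [ 0.6087 -0.0669  0.2919] th 1.474 q6 -0.195 F [ 0.5 -0.1 -0.2] w 0.0780 gf 0.0
scene carton 23532 [ 5.373e-01 -2.773e-01  3.000e-04] rect [ 540.  -267.9] [320.  255.7] 0.0
scene green grip 16 [0.6594 0.0531 0.198 ]
scene green lid 219 [0.6593 0.0549 0.1409]
scene red grip 89 [0.5843 0.0613 0.2067]
scene red lid 238 [0.5836 0.0607 0.1404]
top carton 7060 [ 0.5237 -0.3292  0.0012] rect [ 540. -302.] [236.8 321.1] 89.3
top green grip 39 [0.6604 0.0583 0.2149]
top green lid 158 [0.6603 0.0572 0.1415]
top red grip 38 [0.5858 0.065  0.216 ]
top red lid 169 [0.5855 0.0642 0.1414]
ball [ 0.501  -0.0697  0.0954] 112 xj(start -.1745 incl bias) -0.1162
tab colmean colmax fmean fmax fmin stemmax cv fv
 [9.820000e-02 1.578000e-01 1.617000e-01 1.054000e-01 1.089000e-01
 1.011000e-01 1.737000e-01 2.528677e+02 2.733090e+02] 
sd [0.0001 0.0001 0.0007 0.0002 0.0003 0.0004 0.0006 0.015  0.0303]
1135 [ 0.60476274 -0.06989834  0.15331031] ((619.187744140625, -55.99606704711914), (112.85633087158203, 92.25414276123047), 84.32122039794922)
```

View pics/scene5.png

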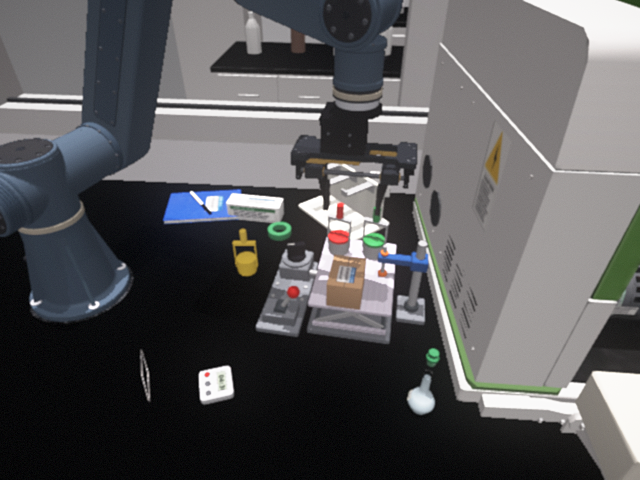

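The picture shows the carton flat on the table at (347,282), with its top at z 0.153, and both pots upright beside it. The lever is over, the foot is still lifted about 1.5 mm, and the bystanders are untouched.

```bash
python3 -c "
from rig import order; print(order.hand_in())"
```

```text
the job is handed in; nothing more can be done
None
```

The job is done and handed in: the table touches the gauge foot with about 1.6 mm of lift, the lock lever is at its stop, and the red and green pots and the carton stand upright on the table (there was no blue pot); the hand-in gave no verdict.

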